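# Lock a purse frame in its fitting jig with the tapered clamp peg

## Robot

A 7-joint arm with a two-finger parallel gripper is mounted at the origin on the work surface. World frame = base frame: x ahead of the robot, y to its left, z up, the work surface at z = 0. Lengths are in mm, angles in rad, forces in N, time in s.
With the tool pointing down it reaches from about 400 to 875 mm from the base axis. Payload 19.3 kg.
Tool frame: the origin (TCP) lies at the very end of the fingers, on their centre line; the grasp point (between the pads) lies 19 mm behind it (grip_point_offset is the z of the grasp point in the tool frame, in mm); z points along the fingers, x is the direction in which the jaws open and shut, and the axes are right-handed (so a half turn about z gives the same grasp; the last joint's range is limited). The gripper opens to 85 mm and grips with 20 to 120 N. Pads are 22 mm wide; open, the fingers measure 114 mm over their backs; the gripper's body (76 mm by 85 mm) begins 54 mm behind the grasp point. The pads swing forward as they close: fully open they stand 13 mm farther back than shut.
Start: joints at [-1.258, 0.521, -0.036, 1.599, 0.021, 1.021, -0.113], TCP at [233.467, 579.748, 231.291] pointing down, gripper open.
Joint ranges: [-2.91, 2.91], [-0.3, 2.13], [-1.5, 1.42], [0.17, 2.43], [-1.26, 4.41], [0.16, 1.93], [-2.52, 2.52]. Speed limits (rad/s): [1.89, 1.89, 2.39, 2.39, 3.01, 3.01, 3.01].

## Interface

Orientations are given as a 3x3 rotation matrix whose columns are the frame's x, y, z axes.
In Python, from workcell import movep, movel, goto_joints, open_gripper, clamp, wait, inverse_kinematics, read_state, camera, PlanningError, finish_job, grip_point_offset gives the robot as it stands. Calls block until the motion is done:
- movep(position, orientation): joint-space move of the TCP to a pose.
- movel(position, frame=None, max_speed=150, guard=None): straight line of the TCP; frame=None keeps the orientation; max_speed is the mean speed in mm/s. With guard (N) it stops when the force on the tool has changed by that much, and returns True; else False.
- goto_joints(angles): joint-space move.
- open_gripper() and clamp(): open the fingers fully, or close them until they stop; the grip force is fixed at half the most.
- wait(seconds).
- inverse_kinematics(position, orientation): joint angles nearest the present ones, or None.
- read_state(): the state.
- camera(name): name is "scene" or "top"; returns a dict with "image" (420x560x3 uint8, blue, green, red), "range_z" (420x560 float32, mm along the optical axis (not along the pixel's ray), 0 where there is no reading), "fx", "fy", "cx", "cy" (pixels), "cam_to_world" (4x4, takes a point from camera to world coordinates). Camera axes: x right, y up, looking along -z (the intrinsics and any distortion apply to the point x, -y, -z); pixel columns grow to the right and rows downward; lengths in mm; the calibration is good to about 2 mm. A picture is of the moment at which its call begins.
A pose or a line that the arm cannot do raises PlanningError and nothing moves.
- finish_job(): hands the job in, once; it reports no verdict.
The state is a dict: "time": time; "qpos": joint angles; "qvel": joint speeds; "joint_efforts": joint torques, N m; "eef_pos": TCP position; "tool_rot": TCP orientation; "ft_force": force on the tool from outside, world axes, zero at the start; "torque": the same for the moment, N m; "finger_gap": finger opening in mm.
Only numpy, scipy, OpenCV 4.12 (cv2) and the standard library are available. Lean on these libraries where they do the work, as an engineer would, in place of code of your own. Each camera call takes 0.05 s, during which the arm holds its last target.

## Task

Clamp the purse frame in the wooden jig: with shut fingertips in the cup of the crank, press the tapered peg firmly down into its hole and keep it pressed all the while you swing the crank clockwise (from above), until the cam has pushed the frame hard against the fence and the peg grips so well that it stays there when you let go. Do not touch the plated frame itself, and leave the other things on the bench and jig where they are.

Things in the scene. Friction and masses are not known exactly. Their poses are not given: they have to be found in the camera images.
- jig: fixed wooden jig block, x -85 to +125, y -110 to +110 mm, 45 mm high. Origin at bench level on the axis of its clamp peg; x points to the fence, y along it, z up. The fence is an aluminium strip on top, 11 mm high, its near face at x +54 mm; two aluminium rails, 10 mm high, inner faces at y -87 and +87 mm, guide the purse frame.
- peg_axis (a point): point on the jig's top face (45 mm above the bench) on the upright axis of the steel clamp peg. The peg carries a round eccentric cam (60 mm disc, 14 mm thick, its centre 22 mm off the axis), above it a hub 34 mm across and the crank arm
- crank (a joint): turn of the peg, cam and crank arm, rad: 0 = open, grows clockwise from above. A spring drives it back to 0 (0.08 N m at 0, 0.16 at 1.75) unless the taper grips. The cam meets the frame's bar at 0.6 to 1.3, pushes it on, and at about 1.75 the frame is hard against the fence and the resistance rises sharply. Turning the gripping peg takes 0.3 to 1 N m, clamping up to 1.6
- peg_slide (a joint): depth of the peg in its tapered hole, m: 0 = raised and loose, taper bites from 0.003, stop at 0.010. It takes 5 N to slide at all, and it goes in more easily while it turns: under 8 to 12 N of press it works down to 0.007 to 0.010, grips and stays by friction when let go. Pressed with less than 6 N it stays shallow and the crank springs back when let go
- cup (a point): centre of the inner floor of the round steel finger cup on the crank arm, 85 mm from the peg's axis, 90 mm above the bench when raised: 48 mm across inside, 56 outside, 21 mm deep, open upwards; shut fingertips fit in, press on its floor and push its wall. It lies 200 degrees about the jig's z from its x axis at crank 0, 100 degrees at 1.75
- frame: loose bright steel purse frame, a flat U lying on the jig around the peg: bar 170 x 10 mm, two legs 80 x 10 mm pointing away from the fence, all 14 mm high, 150 mm between the legs, two clasp beads on the bar. Origin at the middle of the bar's underside, x towards the fence. It starts 10 to 23 mm short of the fence; at home its origin is at jig x +49 mm
- rivet_tin: small aluminium tin, 32 mm across, 28 mm tall, standing on the jig's ledge behind the fence; not part of the job. Origin on its underside
- bone_folder: flat bone folder 110 x 18 x 6 mm, lying on the jig's ledge behind the fence; not part of the job. Origin on its underside
- mallet: hammer lying on the bench right of the jig, 260 mm long; not part of the job. Origin on its underside
- awl: screwdriver lying left of the jig, 170 mm long; not part of the job. Origin on its underside
- glue_jar: amber glass jar, 70 mm across, 100 mm tall, left of the jig; not part of the job. Origin on its underside
- pliers: pliers, 180 mm long, lying right of the jig; not part of the job. Origin on its underside
- spool: wooden bobbin, 48 mm across, 70 mm tall, left of the jig; not part of the job. Origin on its underside
There are look-alikes about, which are no part of the job. Leave any orange or turquoise look-alike of the frame alone.

How it is judged (in metres and radians):
On the way:
1. the peg is pressed at least 4 mm into its hole while the crank is still on its way, between 0.4 and 1.4 rad (value of joint peg_slide above 0.004 m and value of joint crank between 0.4 and 1.4 rad), for 0.2 s.
At the end, for the whole second after the job is handed in: the frame lies flat on the jig with its bar within 2.5 mm of the fence and square to it within 0.03 rad, at rest; the crank stands past 1.6 rad and is not swinging back; the peg is at least 5 mm down in its hole; all without being held (x of frame in the frame of jig above 0.0465 m and z of frame in the frame of jig below 0.048 m and angle between the x axis of frame and the x axis of jig, either way round below 0.03 rad and value of joint crank above 1.6 rad and value of joint peg_slide above 0.005 m and velocity of joint crank above -0.1 rad/s and linear speed of frame below 0.02 m/s); the robot touches nothing.
It fails at once if the robot touches the purse frame (contact force between any of the fingers, the arm and frame above 0.5 N).
It fails at once if another thing on the bench or jig is moved by more than 20 mm (distance of any of rivet_tin, bone_folder, mallet, awl, glue_jar, pliers, spool from where it was at the start of the episode above 0.02 m).
It also fails if it takes over 51 s, if anything falls off the work surface, if the arm or the gripper's body presses on something with over 40 N, if the wrist force passes 120 N, or if a joint passes its speed limit or range.

## Working session

There is one attempt and no reset: what is moved stays moved. The work goes in short steps, each a Python script; the robot and the scene stay as the last script left them, time stands still between calls to the robot, and variables do not carry over. Pictures are saved under pics/ and viewed, and the job is handed in when it is done.

```bash
mkdir -p pics; ls; cat > h.py <<'E'
import numpy as np, cv2
from workcell import *
def snap(name,tag):
    c=camera(name); np.savez(f'pics/{tag}.npz',**{k:c[k] for k in c}); cv2.imwrite(f'pics/{tag}.png',c['image']); return c
def load(tag): return np.load(f'pics/{tag}.npz')
def px(c,u,v,z=None):
    """z: world plane height, else use depth"""
    M=c['cam_to_world']; d=np.array([(u-c['cx'])/c['fx'],-(v-c['cy'])/c['fy'],-1.])
    if z is None: s=float(c['range_z'][int(v),int(u)])
    else:
        w=M[:3,:3]@d; s=(z-M[2,3])/w[2]
    return M[:3,:3]@(d*s)+M[:3,3]
E
python3 - <<'E'
from h import *
for n in("scene","top"):
    c=snap(n,n+'0'); print(n,c['fx'],c['cx'],c['cy'],c['cam_to_world'].round(3),c.keys())
s=read_state(); print(s['time'],s['ft_force'],s['tool_rot'])
E
```

```text
pics
scene 465.2218934109478 284.0869927575781 211.09526348980376 [[-3.620000e-01 -7.740000e-01  5.190000e-01  1.183133e+03]
 [ 9.320000e-01 -3.100000e-01  1.880000e-01  2.562670e+02]
 [ 1.600000e-02  5.520000e-01  8.340000e-01  1.203025e+03]
 [ 0.000000e+00  0.000000e+00  0.000000e+00  1.000000e+00]] dict_keys(['image', 'range_z', 'fx', 'fy', 'cx', 'cy', 'cam_to_world'])
top 544.0924674980423 280.95935992328555 215.45557406838458 [[ 3.000000e-03  9.910000e-01 -1.340000e-01  3.134140e+02]
 [-1.000000e+00  6.000000e-03  2.200000e-02  2.864500e+01]
 [ 2.300000e-02  1.340000e-01  9.910000e-01  1.448021e+03]
 [ 0.000000e+00  0.000000e+00  0.000000e+00  1.000000e+00]] dict_keys(['image', 'range_z', 'fx', 'fy', 'cx', 'cy', 'cam_to_world'])
0.1 [-1.62751773  0.15828635 -0.44107668] [[ 3.73496357e-01  9.27631594e-01 -3.10422582e-04]
 [ 9.27631118e-01 -3.73496480e-01 -9.42313017e-04]
 [-9.90061068e-04  6.39928326e-05 -9.99999508e-01]]
```

View pics/scene0.png

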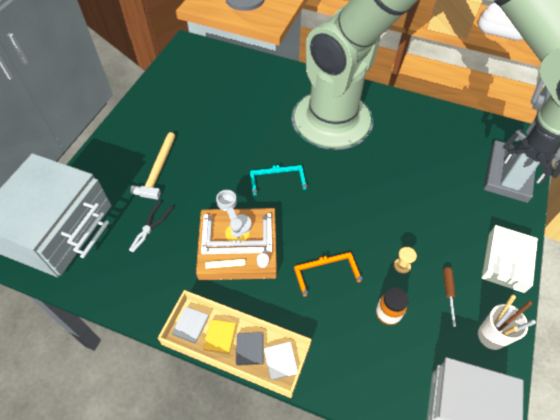

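View pics/top0.png

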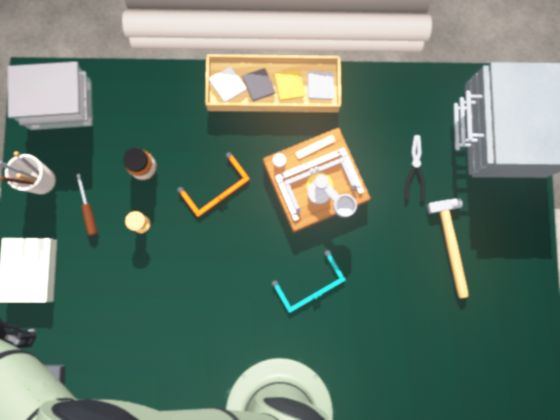

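The jig is the wooden block at top (317,180), with the steel frame on it and the crank cup at about (345,205). The orange frame at (215,190) and the turquoise one at (310,285) are the look-alikes. I'll enlarge the jig.

```bash
python3 - <<'E'
from h import *
i=cv2.imread('pics/top0.png')[120:240,255:380]; cv2.imwrite('pics/topc.png',cv2.resize(i,None,fx=5,fy=5,interpolation=cv2.INTER_CUBIC)[:600])
i=cv2.imread('pics/scene0.png')[180:290,185:295]; cv2.imwrite('pics/scenec.png',cv2.resize(i,None,fx=5,fy=5,interpolation=cv2.INTER_CUBIC))
E
```

```text
(no output)
```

View pics/topc.png

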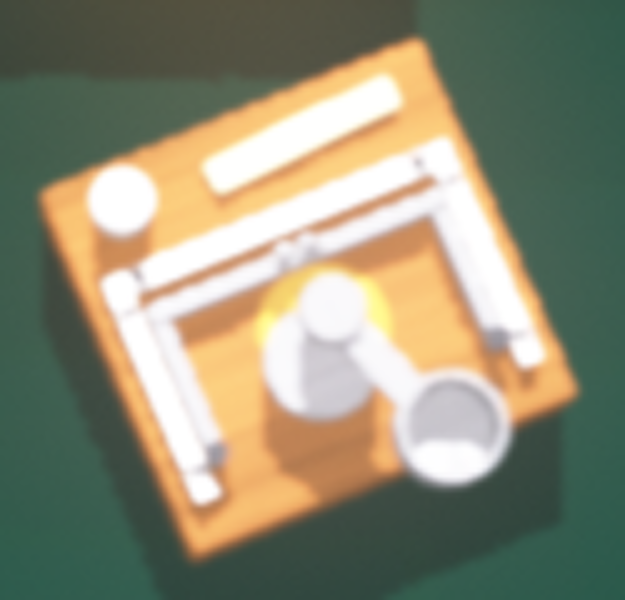

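View pics/scenec.png

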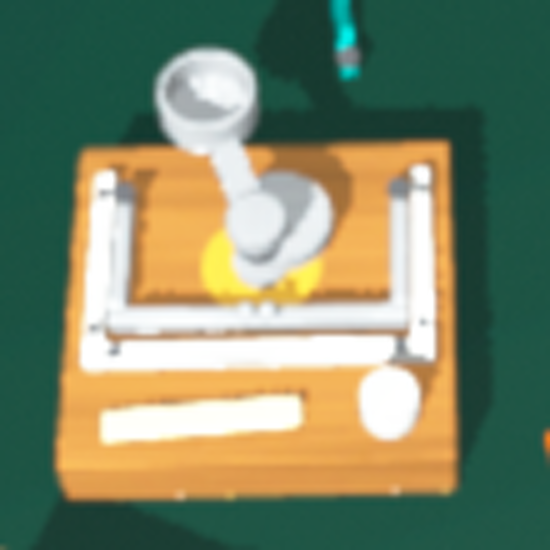

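```bash
cat > fit.py <<'E'
from h import *
def fit(P,Q):
    a=P.mean(0);b=Q.mean(0);H=(P-a).T@(Q-b);th=np.arctan2(H[0,1]-H[1,0],H[0,0]+H[1,1])
    R=np.array([[np.cos(th),-np.sin(th)],[np.sin(th),np.cos(th)]]);return th,R,b-R@a
E
python3 - <<'E'
from fit import *
c=load('top0'); s=load('scene0')
f=lambda x,y:((x+.5)/5-.5+255,(y+.5)/5-.5+120)
g=lambda x,y:((x+.5)/5-.5+185,(y+.5)/5-.5+180)
Q=np.array([px(c,*f(*p),45)[:2] for p in[(421,40),(42,195),(195,556),(577,392)]])
P=np.array([(125,-110),(125,110),(-85,110),(-85,-110)],float)
th,R,t=fit(P,Q); print('top',th,t,(P@R.T+t-Q).round(1))
Q2=np.array([px(s,*g(*p),45)[:2] for p in[(58,468),(457,488),(449,142),(82,148)]])
th2,R2,t2=fit(P,Q2); print('scene',th2,t2,(P@R2.T+t2-Q2).round(1))
def loc(p,th=th,R=R,t=t): q=R.T@(p[:2]-t); return q.round(1),np.hypot(*q).round(1),np.degrees(np.arctan2(q[1],q[0])).round(1)
print('cup rim top',px(c,*f(453,427),111),loc(px(c,*f(453,427),111)))
print('cup rim scene',px(s,*g(207,92),111),loc(px(s,*g(207,92),111),th2,R2,t2))
for h in(80,90,100): print('hub',h,px(c,*f(333,306),h),loc(px(c,*f(333,306),h)))
print('cupdepth',px(c,*f(450,415)),px(s,*g(190,95)), 'hub depth',px(c,*f(333,306)),'jigtop',px(c,*f(230,440)))
print('frame bar ends', [loc(px(c,*f(*p),59)) for p in[(300,250),(160,305),(435,200)]])
E
```

```text
top 0.4040016519542324 [ 583.53256    -103.51022959] [[ 1.4  0.7]
 [ 1.3  1.5]
 [-0.8 -0.3]
 [-1.9 -1.9]]
scene 0.38281403553839805 [ 588.06381884 -100.77253908] [[ 3.2 -2.3]
 [-9.6 -5.3]
 [ 4.8  5.1]
 [ 1.6  2.5]]
cup rim top [ 521.25443944 -161.25680929  111.        ] (array([-80. , -28.6]), np.float64(84.9), np.float64(-160.3))
cup rim scene [ 523.88123471 -160.28593597  111.        ] (array([-81.8, -31.2]), np.float64(87.5), np.float64(-159.1))
hub 80 [ 588.45958046 -104.74846124   80.        ] (array([ 4. , -3.1]), np.float64(5.1), np.float64(-37.3))
hub 90 [ 586.44904305 -103.7733746    90.        ] (array([ 2.6, -1.4]), np.float64(2.9), np.float64(-28.3))
hub 100 [ 584.43850565 -102.79828795  100.        ] (array([1.1, 0.3]), np.float64(1.2), np.float64(15.0))
cupdepth [ 530.19528581 -162.38221907   92.920757  ] [ 518.05979286 -175.75321854   92.06711764] hub depth [ 584.75627452 -102.95240206   98.41948292] jigtop [524.53974454 -54.04751701  40.71328624]
frame bar ends [(array([41.1, -2.6]), np.float64(41.1), np.float64(-3.6)), (array([42.4, 76.3]), np.float64(87.3), np.float64(60.9)), (array([ 38.3, -78.6]), np.float64(87.4), np.float64(-64.0))]
```

```bash
cat > path.py <<'E'
from h import *
AX=np.array([584.,-103.]); TH=0.404; R0=85.
def cup(q):
    a=TH+np.radians(200)-q*np.radians(100)/1.75
    r=np.array([np.cos(a),np.sin(a)]); t=np.array([np.sin(a),-np.cos(a)])  # t: clockwise
    return AX+R0*r, r, t
def ori(q,off=0):
    _,r,t=cup(q); a=np.arctan2(t[1],t[0])+off
    x=np.array([np.cos(a),np.sin(a),0]); z=np.array([0,0,-1.]); return np.array([x,np.cross(z,x),z]).T
E
python3 - <<'E'
from path import *
for off in(0,np.pi/2,np.pi,-np.pi/2):
    print(off)
    for q in(0,.6,1.2,1.8):
        p=cup(q)[0]
        for mode in('rot','const'):
            j=inverse_kinematics([*p,120],ori(q if mode=='rot' else .9,off)); print(q,mode,None if j is None else np.round(j,2))
E
```

```text
0
0 rot [ 0.8   0.69 -0.87  1.87  0.67  0.9   1.92]
0 const [ 0.02  0.56  0.23  1.91 -0.19  0.69  1.8 ]
0.6 rot [ 0.    0.51  0.14  2.   -0.12  0.64  1.95]
0.6 const [-0.06  0.52  0.23  2.   -0.19  0.64  1.72]
1.2 rot [-0.14  0.52  0.21  2.   -0.17  0.64  1.31]
1.2 const [-0.11  0.51  0.16  2.   -0.13  0.64  1.57]
1.8 rot [-0.27  0.56  0.29  1.93 -0.25  0.68  0.7 ]
1.8 const [-0.14  0.55  0.11  1.92 -0.09  0.68  1.46]
1.5707963267948966
0 rot [-0.45  0.82  1.01  1.94 -0.9   0.92 -1.37]
0 const [-0.53  0.98  1.22  1.94 -1.08  1.09 -2.11]
0.6 rot [-0.63  0.94  1.22  2.02 -1.08  1.04 -1.85]
0.6 const [-0.63  0.94  1.22  2.02 -1.08  1.04 -2.15]
1.2 rot [ 0.76  0.74 -1.07  1.96  0.81  0.96  1.98]
1.2 const [-0.73  0.94  1.22  2.03 -1.08  1.04 -2.24]
1.8 rot [-0.04  0.54 -0.02  1.92  0.02  0.68  2.03]
1.8 const [ 0.76  0.91 -1.28  1.88  0.97  1.16  2.11]
3.141592653589793
0 rot [-0.22  0.63  0.59  1.93 -0.51  0.73 -0.15]
0 const [-0.27  0.66  0.67  1.93 -0.59  0.76 -0.98]
0.6 rot [-0.33  0.6   0.62  2.01 -0.53  0.7  -0.79]
0.6 const [-0.34  0.6   0.64  2.01 -0.55  0.7  -1.07]
1.2 rot [-0.65  0.78  1.01  2.03 -0.89  0.87 -1.14]
1.2 const [-0.43  0.6   0.62  2.02 -0.54  0.7  -1.18]
1.8 rot [-0.78  0.98  1.22  1.95 -1.08  1.08 -1.67]
1.8 const [-0.49  0.64  0.63  1.94 -0.55  0.74 -1.26]
-1.5707963267948966
0 rot [-0.09  0.59  0.39  1.92 -0.33  0.7   1.25]
0 const [-0.16  0.61  0.5   1.92 -0.43  0.72  0.45]
0.6 rot [-0.18  0.54  0.4   2.   -0.34  0.66  0.59]
0.6 const [-0.22  0.55  0.45  2.01 -0.38  0.66  0.33]
1.2 rot [-0.35  0.56  0.49  2.01 -0.42  0.67 -0.03]
1.2 const [-0.31  0.55  0.44  2.01 -0.38  0.66  0.23]
1.8 rot [-0.49  0.64  0.62  1.94 -0.54  0.74 -0.59]
1.8 const [-0.39  0.59  0.46  1.93 -0.4   0.7   0.17]
```

Candidates for the real frame: the bright steel U in the jig (top ~(315,172)), orange (215,190) and turquoise (310,285). I choose the steel one. The only crank cup is at top (345,205). Next: shut the fingers, go above the cup and look.

```bash
python3 - <<'E'
from path import *
clamp(); 
movep([*cup(0)[0],200],ori(0,-np.pi/2)); s=read_state(); print(s['time'],s['eef_pos'],s['ft_force'],s['finger_gap'],np.round(s['qpos'],2))
movel([*cup(0)[0],125]); s=read_state(); print(s['time'],s['eef_pos'],s['ft_force'],s['torque'])
c=snap('top','top1'); d=snap('scene','scene1')
a=cv2.resize(c['image'][140:260,290:410],None,fx=3.3,fy=3.3); b=cv2.resize(d['image'][160:280,165:285],None,fx=3.3,fy=3.3); cv2.imwrite('pics/c1.png',np.hstack([a,b]))
E
```

```text
3.6667 [ 522.29008331 -160.397168    199.93556898] [ 0.42244115 -0.01696043 -0.03422916] -0.1406148674668599 [-0.24  0.5   0.6   1.86 -0.36  0.88  1.29]
4.3167 [ 522.27682087 -161.28659345  125.53838205] [ 0.39898427 -0.46859931  0.43100514] [-0.01021337 -0.00575881  0.02783489]
```

View pics/c1.png

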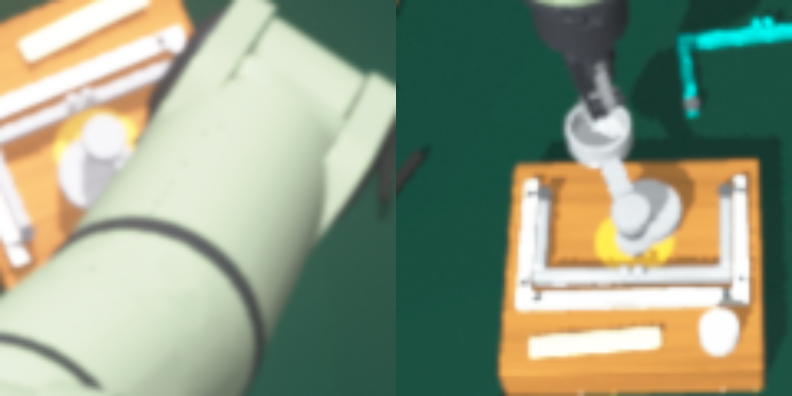

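The fingertips hang centred over the cup in the scene half (~(600,115)). I'll go down slowly with a guard.

```bash
python3 - <<'E'
from path import *
p=cup(0)[0]
g=movel([*p,95],max_speed=60,guard=5); s=read_state(); print(g,s['time'],s['eef_pos'],s['ft_force'])
g2=movel([*p,84],max_speed=15,guard=5); s=read_state(); print(g2,s['time'],s['eef_pos'],s['ft_force'])
for i in range(3):
    wait(.1); s=read_state(); print(s['time'],s['eef_pos'],s['ft_force'])
E
```

```text
False 5.0667 [ 521.91181431 -161.29058853   94.91692227] [-0.33767971  0.07389694  0.1000873 ]
True 5.55 [ 521.80603198 -161.12950357   88.6649576 ] [0.44236222 0.22879234 1.43866503]
5.65 [ 521.83513991 -161.13173724   88.83488989] [-0.05298811  0.48474851  1.11520197]
5.75 [ 521.80459781 -161.10173929   88.87472252] [0.32282421 0.43338866 0.59054792]
5.85 [ 521.77901218 -161.08901709   88.86701047] [1.09089586 0.81115144 1.23327077]
```

```bash
python3 - <<'E'
from path import *
p=cup(0)[0]
for z in(88,87,86,85,84,83):
    movel([*p,z],max_speed=20); s=read_state(); print(z,s['time'],s['eef_pos'].round(2),s['ft_force'].round(2))
    if s['ft_force'][2]>10: break
E
```

```text
88 6.1 [ 521.86 -161.28   88.  ] [-0.86 -1.1   3.77]
87 6.35 [ 521.89 -161.25   87.  ] [-1.32 -1.07  4.38]
86 6.6 [ 521.92 -161.22   86.  ] [-2.04 -1.94  4.13]
85 6.85 [ 521.88 -161.3    85.03] [-2.87 -1.91  5.37]
84 7.1 [ 521.75 -161.41   84.05] [-4.32 -2.84  6.26]
83 7.35 [ 521.67 -161.52   83.11] [-4.01 -3.23  8.33]
```

```bash
cat > swing.py <<'E'
from path import *
def step(q,lead,z,v=35):
    p,r,t=cup(q); movel([*(p+lead*t),z],frame=ori(q,-np.pi/2),max_speed=v)
    s=read_state(); f=s['ft_force']; e=s['eef_pos']
    print(f"q{q:.2f} lead{lead:.1f} z{z:.2f} t{s['time']:.2f} F_t{f[:2]@t:.1f} F_r{f[:2]@r:.1f} Fz{f[2]:.1f} err{(e-[*(p+lead*t),z]).round(1)}")
    return f[:2]@t,f[2]
def adj(z,fz):
    if fz<8.5: z-=0.5 if fz<7 else .3
    elif fz>12: z+=.3
    return max(z,79.5)
E
python3 - <<'E'
from swing import *
z=83
for l in(3,5,7,8.):
    ft,fz=step(0,l,z); z=adj(z,fz)
    if ft<-12: break
q=0
for q in np.arange(.06,.37,.06):
    ft,fz=step(q,l,z); z=adj(z,fz)
    if ft<-35: break
snap('scene','s2')
d=snap('scene','s2'); cv2.imwrite('pics/c2.png',cv2.resize(d['image'][160:280,165:285],None,fx=4,fy=4))
E
```

```text
q0.00 lead3.0 z83.00 t7.60 F_t-2.4 F_r3.9 Fz5.9 err[ 0.2 -0.4  0.2]
q0.00 lead5.0 z82.50 t7.85 F_t-2.0 F_r4.9 Fz6.6 err[ 0.3 -0.5  0.3]
q0.00 lead7.0 z82.00 t8.10 F_t-1.0 F_r3.4 Fz6.6 err[ 0.3 -0.4  0.3]
q0.00 lead8.0 z81.50 t8.35 F_t-1.9 F_r3.9 Fz7.4 err[ 0.4 -0.5  0.3]
q0.06 lead8.0 z81.20 t8.65 F_t-2.0 F_r3.9 Fz6.7 err[ 0.4 -0.4  0.3]
q0.12 lead8.0 z80.70 t8.95 F_t-2.3 F_r3.2 Fz5.8 err[ 0.3 -0.4  0.3]
q0.18 lead8.0 z80.20 t9.25 F_t-2.1 F_r3.3 Fz7.0 err[ 0.4 -0.3  0.3]
q0.24 lead8.0 z79.90 t9.55 F_t-2.9 F_r2.4 Fz6.8 err[ 0.4 -0.2  0.3]
q0.30 lead8.0 z79.50 t9.85 F_t-3.4 F_r2.4 Fz7.3 err[ 0.5 -0.3  0.3]
q0.36 lead8.0 z79.50 t10.15 F_t-2.5 F_r2.3 Fz5.8 err[ 0.5 -0.2  0.3]
```

View pics/c2.png

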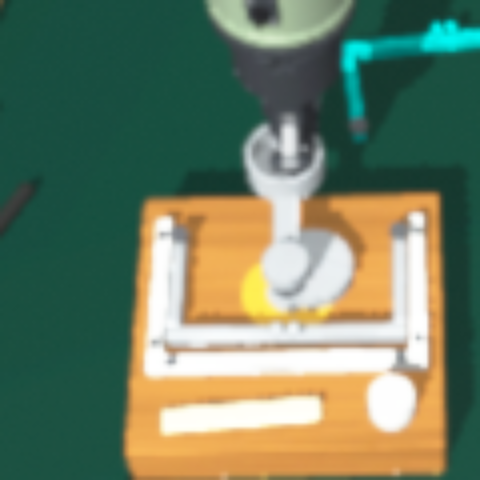

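The crank is following, with the cup now straight above the hub at (285,160). I'll keep going and keep the press around 8–12 N.

```bash
sed -i 's/79.5)/77.0)/' swing.py; python3 - <<'E'
from swing import *
z=79.2;l=8
for q in np.arange(.42,1.21,.06):
    ft,fz=step(q,l,z); z=adj(z,fz)
    if ft<-35 or fz>30: break
d=snap('scene','s3'); cv2.imwrite('pics/c3.png',cv2.resize(d['image'][160:280,165:285],None,fx=4,fy=4))
E
```

```text
q0.42 lead8.0 z79.20 t10.55 F_t-3.1 F_r1.0 Fz6.2 err[ 0.5 -0.1  0.3]
q0.48 lead8.0 z78.70 t10.85 F_t-2.9 F_r2.7 Fz7.1 err[ 0.4 -0.2  0.3]
q0.54 lead8.0 z78.40 t11.15 F_t-3.5 F_r2.9 Fz7.3 err[ 0.3 -0.4  0.3]
q0.60 lead8.0 z78.10 t11.45 F_t-4.2 F_r3.3 Fz8.8 err[ 0.2 -0.5  0.2]
q0.66 lead8.0 z78.10 t11.75 F_t-4.4 F_r1.9 Fz7.1 err[ 0.3 -0.4  0.2]
q0.72 lead8.0 z77.80 t12.05 F_t-2.0 F_r2.0 Fz7.8 err[ 0.3 -0.   0.2]
q0.78 lead8.0 z77.50 t12.35 F_t-5.9 F_r4.0 Fz9.5 err[-0.1 -0.6  0.2]
q0.84 lead8.0 z77.50 t12.65 F_t-5.3 F_r3.5 Fz10.2 err[-0.1 -0.5  0.2]
q0.90 lead8.0 z77.50 t12.95 F_t-2.5 F_r2.8 Fz12.0 err[0.3 0.1 0.3]
q0.96 lead8.0 z77.80 t13.25 F_t-5.7 F_r3.5 Fz6.7 err[-0.2 -0.5  0. ]
q1.02 lead8.0 z77.30 t13.55 F_t0.0 F_r3.3 Fz14.5 err[0.3 0.3 0.3]
q1.08 lead8.0 z77.60 t13.85 F_t-5.0 F_r3.4 Fz8.1 err[-0.2 -0.3  0.1]
q1.14 lead8.0 z77.30 t14.15 F_t-5.7 F_r5.5 Fz12.4 err[-0.5 -0.3  0.1]
q1.20 lead8.0 z77.60 t14.45 F_t-2.6 F_r2.2 Fz11.4 err[0.  0.  0.2]
```

View pics/c3.png

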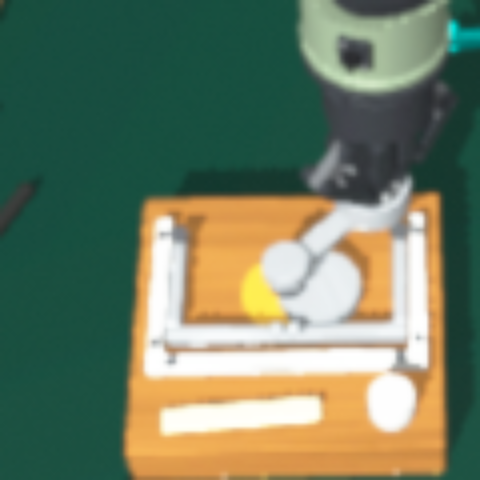

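```bash
python3 - <<'E'
from swing import *
z=77.4;l=8
for q in np.r_[np.arange(1.26,1.6,.06),np.arange(1.6,1.95,.03)]:
    ft,fz=step(q,l,z,25); z=min(adj(z,fz),77.8)
    if ft<-22 or fz>30: break
d=snap('scene','s4'); cv2.imwrite('pics/c4.png',cv2.resize(d['image'][160:280,165:285],None,fx=4,fy=4))
E
```

```text
q1.26 lead8.0 z77.40 t14.86 F_t-8.5 F_r6.4 Fz10.5 err[-1.  -0.4 -0.1]
q1.32 lead8.0 z77.40 t15.22 F_t-6.3 F_r5.9 Fz11.4 err[-0.6 -0.2  0. ]
q1.38 lead8.0 z77.40 t15.57 F_t-5.4 F_r4.8 Fz11.7 err[-0.5 -0.1  0.1]
q1.44 lead8.0 z77.40 t15.93 F_t-4.9 F_r3.9 Fz13.0 err[-0.3  0.   0.1]
q1.50 lead8.0 z77.70 t16.29 F_t-5.2 F_r2.8 Fz10.0 err[-0.3 -0.1  0. ]
q1.56 lead8.0 z77.70 t16.65 F_t-6.3 F_r3.1 Fz9.2 err[-0.4 -0.1  0. ]
q1.60 lead8.0 z77.70 t16.93 F_t-10.0 F_r5.6 Fz9.3 err[-1.3 -0.1 -0.3]
q1.63 lead8.0 z77.70 t17.18 F_t-7.2 F_r3.2 Fz10.4 err[-0.8 -0.1 -0.1]
q1.66 lead8.0 z77.70 t17.43 F_t-10.5 F_r6.1 Fz10.5 err[-1.5 -0.1 -0.3]
q1.69 lead8.0 z77.70 t17.68 F_t-7.3 F_r3.3 Fz10.1 err[-0.9 -0.  -0.1]
q1.72 lead8.0 z77.70 t17.93 F_t-6.9 F_r3.2 Fz11.2 err[-0.7 -0.  -0. ]
q1.75 lead8.0 z77.70 t18.18 F_t-9.7 F_r5.0 Fz10.7 err[-1.5  0.1 -0.3]
q1.78 lead8.0 z77.70 t18.43 F_t-8.8 F_r4.7 Fz10.2 err[-1.   0.1 -0.1]
q1.81 lead8.0 z77.70 t18.68 F_t-7.7 F_r3.9 Fz11.8 err[-0.8  0.1 -0.1]
q1.84 lead8.0 z77.70 t18.93 F_t-10.0 F_r4.5 Fz12.6 err[-1.   0.  -0.1]
q1.87 lead8.0 z77.80 t19.18 F_t-11.6 F_r3.9 Fz12.3 err[-1.4 -0.1 -0.2]
q1.90 lead8.0 z77.80 t19.43 F_t-14.3 F_r3.9 Fz13.5 err[-1.7 -0.3 -0.1]
q1.93 lead8.0 z77.80 t19.68 F_t-16.3 F_r4.0 Fz16.2 err[-1.8 -0.4 -0.1]
```

View pics/c4.png

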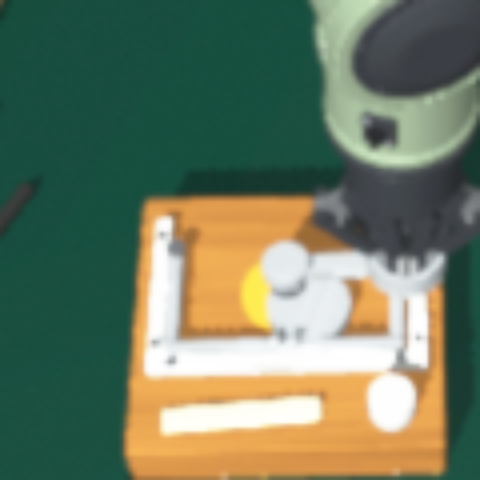

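The frame's bar now lies flush on the fence (no wood gap at (290,345)) and the resistance is rising. I'll push a bit harder, then check.

```bash
python3 - <<'E'
from swing import *
z=77.6;l=8
for q in np.arange(1.95,2.1,.02):
    ft,fz=step(q,l,z,25)
    if ft<-22 or fz>25: break
wait(.3)
# ease tangential load, still pressing, then lift
for l in (6,4,2,0): ft,fz=step(q,l,z)
d=snap('scene','s5'); 
s=read_state();print(s['eef_pos'],s['ft_force'])
cv2.imwrite('pics/c5.png',cv2.resize(d['image'][160:280,165:285],None,fx=4,fy=4))
E
```

```text
q1.95 lead8.0 z77.60 t19.98 F_t-17.1 F_r5.1 Fz18.7 err[-1.9 -0.4 -0. ]
q1.97 lead8.0 z77.60 t20.23 F_t-18.3 F_r3.7 Fz21.4 err[-2.  -0.5  0. ]
q1.99 lead8.0 z77.60 t20.48 F_t-17.6 F_r4.6 Fz21.3 err[-2.  -0.5  0.1]
q2.01 lead8.0 z77.60 t20.73 F_t-19.7 F_r3.6 Fz22.9 err[-2.1 -0.6  0.1]
q2.03 lead8.0 z77.60 t20.98 F_t-20.3 F_r3.6 Fz25.0 err[-2.2 -0.6  0.2]
q2.03 lead6.0 z77.60 t21.53 F_t-14.4 F_r3.0 Fz24.0 err[-1.3 -0.5  0.5]
q2.03 lead4.0 z77.60 t21.78 F_t-11.1 F_r2.7 Fz20.4 err[-0.8 -0.2  0.5]
q2.03 lead2.0 z77.60 t22.03 F_t-9.2 F_r2.8 Fz21.2 err[-0.6  0.   0.5]
q2.03 lead0.0 z77.60 t22.28 F_t-7.8 F_r3.4 Fz18.2 err[-0.5  0.1  0.4]
[558.44130012 -21.60887301  78.00257725] [-9.69829593  0.17611861 18.87342626]
```

View pics/c5.png

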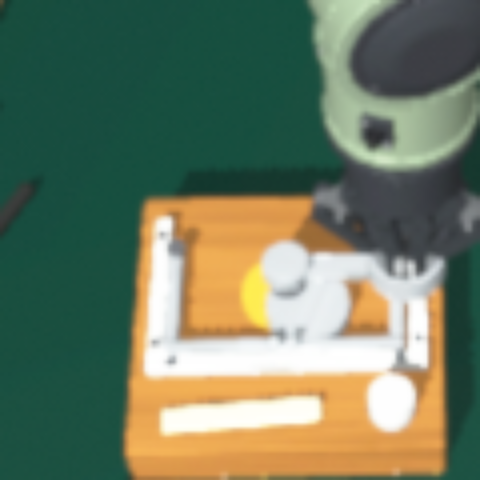

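```bash
python3 - <<'E'
from swing import *
for l in (-2,-4,-6): 
    ft,fz=step(2.03,l,77.7)
    if ft>-2: break
d=snap('scene','s6')
from path import *
a=[load(k)['image'][200:260,225:285] for k in('s4','s6')]
cv2.imwrite('pics/c6.png',np.hstack([cv2.resize(i,None,fx=6,fy=6) for i in a]))
E
```

```text
q2.03 lead-2.0 z77.70 t22.58 F_t-5.3 F_r2.6 Fz15.9 err[-0.2  0.2  0.4]
q2.03 lead-4.0 z77.70 t22.83 F_t-4.6 F_r2.5 Fz14.7 err[0.1 0.2 0.4]
q2.03 lead-6.0 z77.70 t23.08 F_t-2.5 F_r1.9 Fz12.9 err[0.4 0.2 0.5]
```

View pics/c6.png

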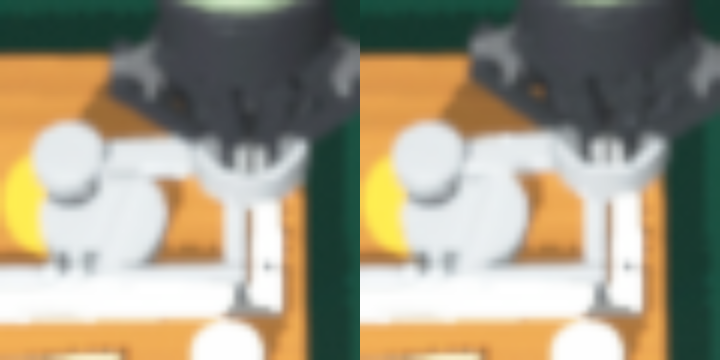

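```bash
python3 - <<'E'
from swing import *
for z in (79,81,84): step(2.03,-6,z)
d=snap('scene','s7'); step(2.03,-6,125,120); wait(.2); d=snap('scene','s8')
step(2.03,-6,140,120)
a=[load(k)['image'][200:260,225:285] for k in('s7','s8')]
cv2.imwrite('pics/c7.png',np.hstack([cv2.resize(i,None,fx=6,fy=6) for i in a]))
E
```

```text
q2.03 lead-6.0 z79.00 t23.38 F_t-1.8 F_r-0.9 Fz6.2 err[ 0.2 -0.   0.1]
q2.03 lead-6.0 z81.00 t23.63 F_t-2.6 F_r-2.6 Fz-1.6 err[-0.2 -0.  -0.2]
q2.03 lead-6.0 z84.00 t23.88 F_t-2.8 F_r-2.6 Fz-1.2 err[-0.2  0.1 -0. ]
q2.03 lead-6.0 z125.00 t24.43 F_t0.2 F_r0.1 Fz0.1 err[ 0.3  0.6 -0. ]
q2.03 lead-6.0 z140.00 t24.95 F_t-0.0 F_r0.7 Fz0.0 err[ 0.3 -0.   0.4]
```

View pics/c7.png

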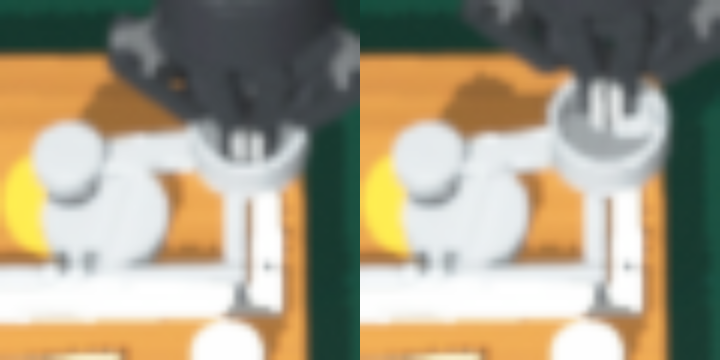

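```bash
python3 - <<'E'
from swing import *
p=read_state()['eef_pos']; movel([p[0],p[1],230],max_speed=200)
movep([420,330,260],ori(2.03,-np.pi/2)); print(read_state()['time'])
c=snap('top','t9'); d=snap('scene','s9'); 
i=c['image'][120:240,255:380]; cv2.imwrite('pics/t9c.png',cv2.resize(i,None,fx=5,fy=5,interpolation=cv2.INTER_CUBIC))
i=d['image'][180:290,185:295]; cv2.imwrite('pics/s9c.png',cv2.resize(i,None,fx=5,fy=5,interpolation=cv2.INTER_CUBIC))
E
```

```text
26.9667
```

View pics/t9c.png

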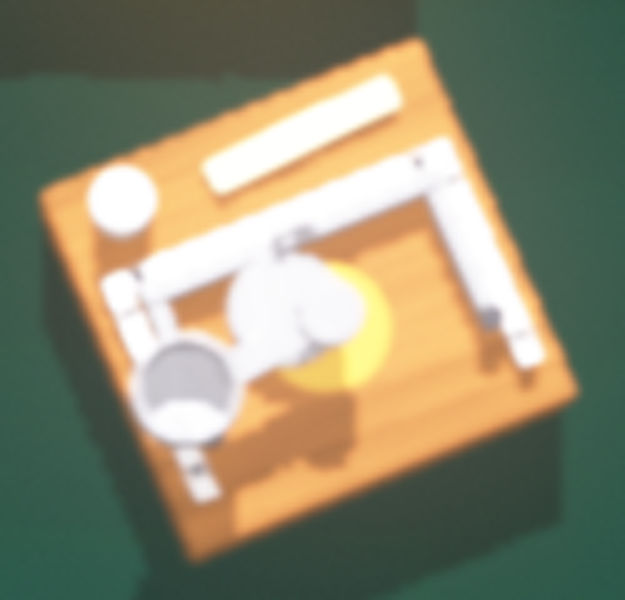

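View pics/s9c.png

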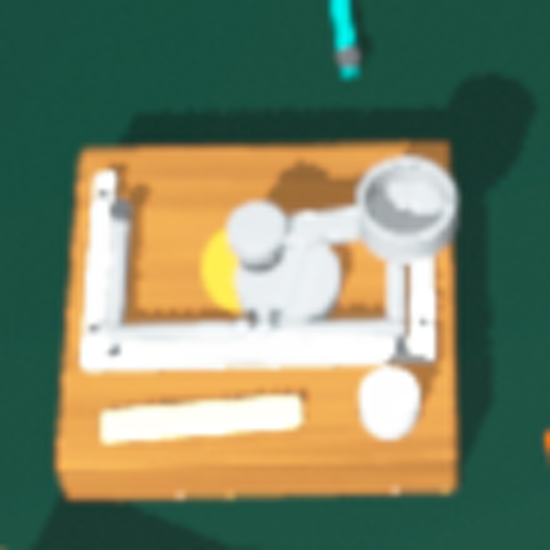

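```bash
python3 - <<'E'
from path import *
f=lambda x,y:((x+.5)/5-.5+255,(y+.5)/5-.5+120)
g=lambda x,y:((x+.5)/5-.5+185,(y+.5)/5-.5+180)
c=load('t9');s=load('s9');c0=load('top0')
for h in(101,104,107):
  for p in(px(c,*f(187,387),h),px(s,*g(407,206),h)):
    d=p[:2]-AX; a=np.arctan2(d[1],d[0])%(2*np.pi); print(h,p.round(1),np.hypot(*d).round(1),'q',(TH+np.radians(200)-a).round(3))
def med(c,u,v): 
    return np.median([px(c,u+i,v+j)[2] for i in(-1,0,1) for j in(-1,0,1)])
print('hub z',med(c0,*f(333,306)),med(c,*f(330,308)),'cup floor',med(c0,*f(450,415)),med(c,*f(187,375)))
# frame bar vs fence: cross profile of depth-> use image profile along jig x
R=np.array([[np.cos(TH),-np.sin(TH)],[np.sin(TH),np.cos(TH)]])
M=c['cam_to_world']
for yy in(-60,-40,30,60):
    prof=[]
    for xx in range(20,80,3):
        w=np.array([*(R@[xx,yy]+AX),59.]); q=M[:3,:3].T@(w-M[:3,3]); u=c['cx']+c['fx']*q[0]/-q[2]; v=c['cy']-c['fy']*q[1]/-q[2]
        prof.append(int(c['image'][int(round(v)),int(round(u)),0]))
    print(yy,prof)
E
```

```text
101 [542.3 -28.9 101. ] 85.0 q 1.811
101 [546.9 -27.2 101. ] 84.4 q 1.869
104 [541.8 -28.8 104. ] 85.4 q 1.806
104 [548.6 -26.4 104. ] 84.4 q 1.891
107 [541.3 -28.7 107. ] 85.7 q 1.802
107 [550.3 -25.6 107. ] 84.4 q 1.913
hub z 97.30239542995923 88.3161030178128 cup floor 89.38094888644332 78.70107861419115
-60 [121, 113, 99, 92, 91, 93, 99, 126, 209, 243, 251, 253, 255, 255, 255, 253, 187, 138, 127, 124]
-40 [123, 114, 103, 93, 92, 94, 97, 119, 203, 242, 251, 253, 255, 255, 255, 252, 191, 139, 128, 127]
30 [252, 252, 252, 252, 251, 251, 243, 238, 238, 249, 253, 255, 255, 255, 255, 251, 211, 136, 126, 122]
60 [170, 134, 107, 94, 91, 90, 89, 112, 230, 251, 253, 254, 255, 255, 255, 247, 168, 130, 124, 124]
```

```bash
python3 - <<'E'
from h import *
wait(1.5); c=snap('top','t10'); a=load('t9')['image'][120:240,255:380].astype(int); print('max diff',abs(c['image'][120:240,255:380]-a).max()); print(read_state()['time'],read_state()['ft_force'].round(2)); finish_job()
E
```

```text
max diff 3
28.6167 [-0.79  1.33 -0.7 ]
the job is handed in; nothing more can be done
```

I clamped the purse frame and handed the job in at 28.6 s of the 51 s allowed; `finish_job()` gives no verdict.

With the fingertips shut in the cup, I pressed the peg down and swung the crank clockwise, mostly at 6–13 N of press. I went on until the resistance rose sharply: about 20 N of side push and 25 N of press. Then I eased back, lifted out and moved the arm clear.

My last checks, from the cameras with nothing held:
- **Crank:** it stands at about 1.81 rad by the top camera and 1.87–1.91 by the scene camera, so the two disagree slightly. Both are past the required 1.6.
- **Crank holding:** it sprang back a little as I eased off, but it has not moved since. Two pictures about 1.5 s apart were identical apart from noise.
- **Peg:** it is about 9 mm down by the hub's height and about 10.7 mm by the cup floor. These also disagree slightly, and the stop is at 10 mm.
- **Frame:** its bar lies flush and square against the fence, judged by eye and by image profiles at four places along it.
- **Other things:** the rivet tin and bone folder look unmoved. I did not measure the others, but the arm passed well above the bench and I saw no sign of contact. I also saw no contact with the frame.

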